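Open the battery bay of the upturned candle-making scale

TASK

The workshop's scale lies bottom up for a battery change. With the fingertips press the orange snap tab fully in (down) first, then push the white battery cover off its seat, along its guides and over the pressed tab, until the battery bay is completely uncovered. Only push the cover, never lift or carry it: it stays lying flat on the scale, and the bottle, beaker, candle and tin around it are left where they stand.

Things in the scene. Friction and masses are not known exactly. Their poses are not given: they have to be found in the camera images.
- scale: Tan kitchen scale lying upside down, fixed to the bench, 250 x 180 mm (x, y), turned about the vertical only. Origin: centre of its footprint, on the bench. Its +x is the way the cover slides off; z up. Its flat upturned side is 30 mm above the bench; on it two runners 3 mm high, 8 mm wide, at y = +-36 mm carry the cover. Rubber feet 6 mm high at x = +-108, y = +-74 mm.
- bay (a point): Centre of the battery bay's mouth, fixed on the scale at x = -52.5, y = 0, z = 30 mm in its frame. The bay is a recess 64 (x) x 60 (y) mm, 17 mm deep, with blue batteries, hidden under the seated cover; its front rim is at x = -20.5 mm. Behind it two lugs (x = -99 to -94, y = +-36 to +-48 mm, 10 mm high) back the cover; between them its rear face is free.
- stop (a point): Foot of the end stop (10 mm high) that keeps the cover on the scale, at x = 109, y = 0, z = 30 mm in the scale's frame. Two side guides (10 mm high, 6 mm wide, at y = +-51 mm, from x = -97 to +115 mm) keep the cover straight with 3 mm play each side.
- cover: Loose white battery cover, slab 84 x 90 x 12 mm (x, y, z), about 0.1 kg, four grey grooves near its rear edge. Origin: centre of its underside; axes as the scale's. Seated at x = -50, y = 0, z = 33 mm in the scale's frame (top 45 mm above the bench); the raised tab blocks it to +x. The bay is uncovered once its origin passes x = +21.5 mm (72 mm of sliding); it meets the stop at +67 mm.
- cover_rear (a point): Centre of the cover's rear upright face (12 mm high, 90 mm wide, facing the scale's -x), where it is pushed; 42 mm behind the cover's origin and 6 mm above its underside.
- tab (a joint): Travel of the orange snap tab, m: 0 standing up, 0.009 fully in. It goes straight down against a steady resistance of about 5 N and stays where it is left (no return spring). The cover passes over it from about 0.0075 on.
- tab_top (a point): Centre of the tab's top face, moving with it. The tab is orange, grooved, 34 (x) x 40 mm (y), its centre at x = +11, y = 0 in the scale's frame, 2 mm ahead of the seated cover's front edge. Standing, its top is 40 mm above the bench (5 mm below the cover's top); fully in, 31 mm.
- bottle: Loose amber bottle with a black cap and paper label, diameter 52, height 98 mm, standing beside the scale. Origin: centre of its underside.
- beaker: Loose steel cup, diameter 72, height 85 mm, standing beside the scale. Origin: centre of its underside.
- candle: Loose sand-coloured candle in a jar, diameter 72, height 80 mm, standing beside the scale. Origin: centre of its underside.
- tin: Loose flat aluminium tin, diameter 68, height 28 mm, standing beside the scale. Origin: centre of its underside.
Not all that is in view belongs to the job. What is shaped like the bottle but red or yellow is not meant.

How it is judged:
On the way, in this order (a step that is already met when the one before it is completed fails the run):
1. the tab is pressed in (at least 7.5 mm) while the cover is still on its seat (value of joint tab above 0.0075 m and x of cover in the frame of scale below -0.042 m), for 0.1 s.
2. the cover is pushed half-way off its seat, lying on its runners (x of cover in the frame of scale above -0.015 m and z of cover in the frame of scale between 0.029 and 0.038 m and angle between cover's own z axis and vertical below 0.06 rad).
At the end, for the whole second after the job is handed in: The cover's origin is 21.5 to 72 mm along the scale's +x, so the bay is wholly open; the cover lies flat and at rest between the guides (10 mm sideways, 0.12 rad, 5 mm in height), the tab is still in, and the four bystanders stand upright within 20 mm of their starts (x of cover in the frame of scale between 0.0215 and 0.072 m and y of cover in the frame of scale between -0.01 and 0.01 m and angle between the x axis of cover and the x axis of scale, either way round below 0.12 rad and z of cover in the frame of scale between 0.029 and 0.038 m and angle between cover's own z axis and vertical below 0.06 rad and value of joint tab above 0.0065 m and linear speed of cover below 0.01 m/s and distance of each of bottle, beaker, candle, tin from where it was at the start of the episode below 0.02 m and angle between each of bottle, beaker, candle, tin's own z axis and vertical below 0.1 rad); the robot touches nothing.
It fails at once if the cover is lifted (more than 10 mm) or tipped (more than 0.2 rad) (z of cover in the frame of scale above 0.043 m or angle between cover's own z axis and vertical above 0.2 rad).
It fails at once if a bystander is pushed more than 30 mm, lifted or knocked over (distance of any of bottle, beaker, candle, tin from where it was at the start of the episode above 0.03 m or height (world z) of any of bottle, beaker, candle, tin above 0.015 m or angle between any of bottle, beaker, candle, tin's own z axis and vertical above 0.5 rad).
It also fails if it takes over 48 s, if anything falls off the work surface, if the arm or the gripper's body presses on something with over 40 N, if the wrist force passes 120 N, or if a joint passes its speed limit or range.

ROBOT

A 6-joint arm with a two-finger parallel gripper is mounted at the origin on the work surface. World frame = base frame: x ahead of the robot, y to its left, z up, the work surface at z = 0. Lengths are in m, angles in rad, forces in N, time in s.
With the tool pointing down it reaches from about 0.35 to 0.85 m from the base axis. Payload 8.1 kg.
Tool frame: the origin (TCP) lies midway between the tips of the shut fingers; the grasp point (between the pads) lies 19 mm behind it; x points along the fingers, y is the direction in which the jaws open and shut, and the axes are right-handed (so a half turn about x gives the same grasp; the last joint's range is limited). The gripper opens to 93 mm and grips with 3 to 60 N. Pads are 15 mm wide; open, the fingers measure 128 mm over their backs; the gripper's body (75 mm by 188 mm) begins 65 mm behind the grasp point.
Start: joints at [-0.085, 0.13, 1.488, -0, 1.523, -0.085], TCP at [0.6, 0, 0.219] pointing down, gripper open.
Joint ranges: [-2.96, 2.96], [-0.89, 2.26], [0.02, 2.5], [-1.34, 4.48], [0, 2.73], [-2.66, 2.66]. Speed limits (rad/s): [2.39, 2.39, 2.79, 3.14, 3.14, 3.14].

INTERFACE

Orientations are given as [roll, pitch, yaw] about the fixed x, y, z axes, in that order (R = Rz(yaw) Ry(pitch) Rx(roll)).
In Python, from bench import * gives the robot as it stands.
- The arm moves only by the tool step_arm, never from a script. Its argument "commands" is a list of rows, each an object with "hand": the opening, from 0 (shut) to 1 (fully open); "translation": the shift along the tool's x, y, z in cm, a list of three; "spin": the turn about the tool's x in degrees. A call has 1 to 10 rows; each row shifts and turns the pose as measured when the row begins, along the tool's axes as they then stand; what a row does not reach is not made up. A row lasts 1/12 s, in which the tool goes at most 41.7 mm and 7.16 degrees, less where a joint would pass 70% of its speed; a pose out of reach is approached as far as the arm can. A call with a gripper value outside its range is refused whole. The fingers move at their own pace and stop on an object; "newtons" is the grip in N (left out, the last holds). Time passes only in rows, so rows that do not move let the fingers close. It gives the time, the measured TCP pose, the force and the opening at its end, in the units of the state.
- get_state(): the state, without advancing time (a new reading comes with each control period).
- get_image(name): name is "scene" or "side" or "wrist"; returns the picture (400x640x3 uint8, blue, green, red); there is no depth.
- camera_model(name): a dict with "K" (3x3 intrinsics, pixels), "view" (4x4, takes a point from world to camera coordinates); the wrist camera has in their place "tool_from_camera" (4x4, takes a point from camera to tool coordinates, whose origin is the TCP and whose axes are the tool frame's). Camera axes: x right, y up, looking along -z (the intrinsics and any distortion apply to the point x, -y, -z); pixel columns grow to the right and rows downward; lengths in m; the calibration is good to about 2 mm. A picture is of the moment at which its call begins: read the wrist's pose just before it. camera_model takes no time and is no camera call.
- hand_in(): hands the job in, once; it reports no verdict.
Trained networks look in the newest picture that a camera, given by its name, has taken for a name from the list of things; names that differ only in an ending like _2 or _b are one class to them, and where a whole thing is asked for, a point or a joint stands for the part that bears it (a point fixed in the world has none). Each returns a list of dicts, best first, with "score" (0 to 1); they miss things now and then, are a little off and sometimes report something else, mostly with a low value. They report only what shows in the picture. A call takes as long as a camera call. They do not tell look-alikes from the thing itself.
- masks_of(camera, label): "pixels" (400x640 bool, what is visible of it) and "pixel" ([column, row] in pixels, amid what is visible of it).
- place_of(camera, label): "pixel" ([column, row] in pixels: a listed point, or the origin of a listed thing).
The state is a dict: "t": time; "qpos": joint angles; "qvel": joint speeds; "joint_efforts": joint torques, N m; "ee_pos": TCP position; "eef_rot": TCP orientation; "wrist_force": force on the tool from outside, world axes, zero at the start; "torque": the same for the moment, N m; "finger_gap": finger opening in m.
Only numpy, scipy, OpenCV 4.12 (cv2) and the standard library are available. Lean on these libraries where they do the work, as an engineer would, in place of code of your own. Each camera call takes 0.05 s, during which the arm holds its last target. There are 200 camera calls.

## Working session

There is one attempt and no reset: what is moved stays moved. The work goes in short steps, Python scripts to look and compute and a tool call to move; the robot and the scene stay as the last step left them, time stands still between calls to the robot, and variables do not carry over. Pictures are saved under pics/ and viewed, about 8 in all and at most 12, crops included, and the job is handed in when it is done.

Besides the shell and the picture viewer there is one more tool, called after "Emit:" as name(argument=value, ...), one argument or row to a line, values as JSON. step_arm: Moves the arm, as the interface text tells. Its arguments: {"type":"object","properties":{"commands":{"type":"array","items":{"type":"object","properties":{"hand":{"type":"number"},"translation":{"type":"array","items":{"type":"number"}},"spin":{"type":"number"}}}},"newtons":{"type":"number"}},"required":["commands"]}

```bash
mkdir -p pics
cat > h.py <<'E'
from bench import *
import numpy as np, cv2
from scipy.spatial.transform import Rotation as R
def T_tool(s):
    T=np.eye(4);T[:3,:3]=R.from_euler('xyz',s['eef_rot']).as_matrix();T[:3,3]=s['ee_pos'];return T
def cam(name,s=None):
    m=camera_model(name)
    Tc=np.linalg.inv(np.array(m['view'])) if 'view' in m else T_tool(s)@np.array(m['tool_from_camera'])
    return np.array(m['K']),Tc,m
def ray(name,px,z,s=None):
    K,Tc,m=cam(name,s)
    d=np.linalg.inv(K)@[px[0],px[1],1]; d=Tc[:3,:3]@[d[0],-d[1],-d[2]]; o=Tc[:3,3]
    return o+d*(z-o[2])/d[2]
def proj(name,P,s=None):
    K,Tc,m=cam(name,s); p=np.linalg.inv(Tc)@np.append(P,1); q=K@[p[0],-p[1],-p[2]]; return q[:2]/q[2]
E
python3 - <<'E'
from h import *
s=get_state(); print(s)
for n in ['scene','side','wrist']:
    cv2.imwrite(f'pics/{n}0.png',get_image(n))
    print(n,[k for k in camera_model(n)])
    for l,z in [('cover',.033),('cover_rear',.039),('tab_top',.04),('bay',.03),('stop',.03),('scale',0),('bottle',0),('beaker',0),('candle',0),('tin',0)]:
        for d in place_of(n,l)[:3]: print(n,l,round(d['score'],2),np.round(d['pixel']),ray(n,d['pixel'],z,s).round(3)[:2])
print(get_state()['t'])
E
```

```text
{'t': 0.0, 'qpos': array([-8.53958486e-02,  1.31194390e-01,  1.48926470e+00, -5.31611631e-06,
        1.52297123e+00, -8.54213755e-02]), 'qvel': array([-0.00114795,  0.00050941,  0.00042161, -0.00059174, -0.00019962,
        0.00049474]), 'joint_efforts': array([-1.61290725e-03, -5.59853125e+01, -4.91755986e+01,  7.67333270e-02,
        3.59135563e-02, -2.97389461e-04]), 'ee_pos': array([5.99441535e-01, 7.06282888e-05, 2.17575596e-01]), 'eef_rot': array([-1.65332841,  1.56895866,  3.05908636]), 'wrist_force': array([0.31508217, 0.03356764, 0.37798709]), 'torque': array([-0.03084755,  0.02456633,  0.0062406 ]), 'finger_gap': 0.09310832537241713}
scene ['K', 'view']
scene cover 0.89 [330. 197.] [ 0.52  -0.002]
scene cover_rear 0.62 [336. 186.] [ 0.469 -0.01 ]
scene tab_top 0.64 [316. 203.] [ 0.572 -0.016]
scene bay 0.71 [332. 194.] [ 0.499 -0.007]
scene bay 0.52 [383. 231.] [0.587 0.165]
scene stop 0.62 [288. 220.] [ 0.659 -0.043]
scene scale 0.57 [314. 214.] [ 0.563 -0.023]
scene bottle 0.77 [224. 191.] [ 0.587 -0.288]
scene bottle 0.69 [197. 193.] [ 0.631 -0.344]
scene bottle 0.61 [2
[... 630 characters left out ...]
ndle 0.59 [258. 201.] [0.529 0.169]
side candle 0.45 [331. 304.] [ 0.49  -0.163]
side tin 0.59 [306. 193.] [0.637 0.128]
wrist ['K', 'tool_from_camera']
wrist cover 0.78 [242. 186.] [ 0.517 -0.006]
wrist cover_rear 0.86 [194. 179.] [0.47  0.003]
wrist tab_top 0.71 [295. 194.] [ 0.572 -0.013]
wrist tab_top 0.51 [241. 188.] [ 0.518 -0.007]
wrist stop 0.92 [389. 208.] [ 0.671 -0.03 ]
wrist scale 0.94 [289. 187.] [ 0.563 -0.013]
wrist bottle 0.96 [323. 322.] [ 0.602 -0.187]
wrist bottle 0.62 [426. 324.] [ 0.731 -0.189]
wrist beaker 0.64 [232. 306.] [ 0.489 -0.164]
wrist candle 0.82 [252.  27.] [0.528 0.153]
wrist candle 0.18 [367.  47.] [0.646 0.134]
wrist tin 0.55 [369.  46.] [0.649 0.135]
1.65
```

View pics/wrist0.png

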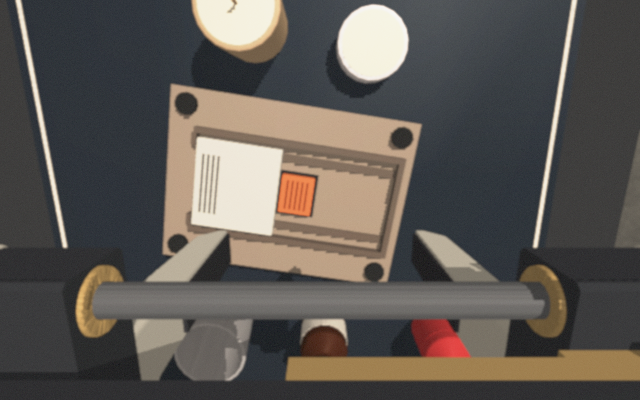

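View pics/side0.png

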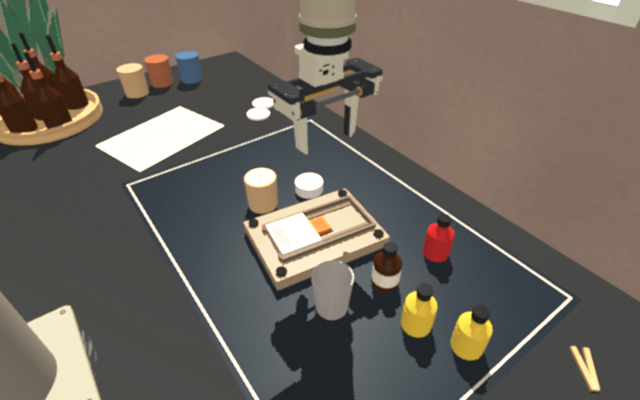

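Run:
```python
from h import *
s=get_state();print(T_tool(s).round(3))
im=cv2.imread('pics/wrist0.png')
# candidates: white & orange regions -> world rectangles
hsv=cv2.cvtColor(im,cv2.COLOR_BGR2HSV)
for n,lo,hi,z in [('white',(0,0,190),(180,50,255),.045),('orange',(5,150,120),(18,255,255),.04)]:
    m=cv2.inRange(hsv,lo,hi)
    k,l,st,c=cv2.connectedComponentsWithStats(m)
    for i in range(1,k):
        if st[i,4]>300:
            cs=cv2.findContours((l==i).astype('uint8'),0,2)[0]; cs=max(cs,key=len)[:,0]
            P=np.array([ray('wrist',p,z,s)[:2] for p in cs]).astype('float32')
            r=cv2.minAreaRect(P); print(n,st[i],c[i].round(),np.round(r[0],4),np.round(r[1],4),r[2])
```

```text
[[-0.     1.    -0.     0.6  ]
 [-0.    -0.    -1.     0.   ]
 [-1.    -0.     0.     0.219]
 [ 0.     0.     0.     1.   ]]
white [  16    0   51  248 1043] [ 41. 120.] [0.3309 0.0483] [0.2336 0.0041] 89.94910430908203
white [ 197    0   78   45 2746] [236.  19.] [0.5237 0.1469] [0.0362 0.0688] 89.99144744873047
white [ 534    0   43  248 1044] [555. 120.] [0.8242 0.0481] [0.2338 0.0041] 89.98719787597656
white [ 338    5   70   76 4183] [373.  42.] [0.6468 0.1294] [0.0631 0.0633] 0.6690528988838196
white [ 191  137   92   98 7007] [237. 186.] [ 0.5136 -0.0046] [0.0903 0.0845] 81.06261444091797
orange [ 277  173   39   43 1339] [296. 194.] [ 0.574  -0.0132] [0.042  0.0347] 81.38909912109375
```

Look-alikes: bottles. Amber with label at side (387,270) is the real one; red (438,240) and yellow (419,315), (471,335) are not, and only need to be avoided. The wrist picture shows the single white cover (237,186), with grooves to the rear, and the single orange tab (296,194). The white round thing (373,42) is the tin. Scale yaw is about -8.5°. I'll shut the jaws and turn them along the scale's y.

Emit:
step_arm(
  commands=[
    {"hand": 0, "translation": [2, -1.2, 0.7], "spin": 0},
    {"hand": 0, "translation": [2, -1.2, 0.7], "spin": 0},
    {"hand": 0, "translation": [0, 0, 0], "spin": -7},
    {"hand": 0, "translation": [0, 0, 0], "spin": -7},
    {"hand": 0, "translation": [0, 0, 0], "spin": -7},
    {"hand": 0, "translation": [0, 0, 0], "spin": -7},
    {"hand": 0, "translation": [0, 0, 0], "spin": -7},
    {"hand": 0, "translation": [0, 0, 0], "spin": -7},
    {"hand": 0, "translation": [0, 0, 0], "spin": -7},
    {"hand": 0, "translation": [0, 0, 0], "spin": -7},
  ],
  newtons=20,
)

```text
t: 2.48
ee_pos: [0.5745, -0.0146, 0.1765]
eef_rot: [1.796, 1.571, 1.225]
wrist_force: [0.2, -0.5, -0.1]
finger_gap: 0.0309
```

Emit:
step_arm(
  commands=[
    {"hand": 0, "translation": [0, 0, 0], "spin": -7},
    {"hand": 0, "translation": [0, 0, 0], "spin": -7},
    {"hand": 0, "translation": [0, 0, 0], "spin": -7},
    {"hand": 0, "translation": [0, 0, 0], "spin": -4},
    {"hand": 0, "translation": [0, 0, 0], "spin": 0},
  ],
)

```text
t: 2.9
ee_pos: [0.5745, -0.0146, 0.1766]
eef_rot: [0.549, 1.571, 0.433]
wrist_force: [-0.5, 0.2, -0.2]
finger_gap: 0.0013
```

```bash
cat > look.py <<'E'
from h import *
def pose(s):
    T=T_tool(s); y=T[:3,1]; return s['ee_pos'].round(4), 'yaw(tool y)-90',np.degrees(np.arctan2(y[1],y[0])).round(2)-90,'tilt',T[:3,0].round(3)
def rects(out):
    s=get_state(); im=get_image('wrist'); cv2.imwrite(out,im); print(s['t'],*pose(s),s['wrist_force'].round(1),s['finger_gap'].round(4))
    hsv=cv2.cvtColor(im,cv2.COLOR_BGR2HSV)
    for n,lo,hi,z in [('white',(0,0,170),(180,50,255),.045),('orange',(5,150,100),(18,255,255),.04)]:
        m=cv2.inRange(hsv,lo,hi); k,l,st,c=cv2.connectedComponentsWithStats(m)
        for i in range(1,k):
            if st[i,4]>800:
                cs=max(cv2.findContours((l==i).astype('uint8'),0,2)[0],key=len)[:,0]
                r=cv2.minAreaRect(np.array([ray('wrist',p,z,s)[:2] for p in cs]).astype('float32'))
                print(n,st[i],np.round(r[0],4),np.round(r[1],4),round(r[2],1))
E
python3 -c "
from look import *
rects('pics/w1.png')"
```

```text
Traceback (most recent call last):
  File "look.py", line 5, in rects
    s=get_state(); im=get_image('wrist'); cv2.imwrite(out,im); print(s['t'],*pose(s),s['wrist_force'].round(1),s['finger_gap'].round(4))
                                                                                                               ^^^^^^^^^^^^^^^^^^^^^
AttributeError: 'float' object has no attribute 'round'
```

View pics/w1.png

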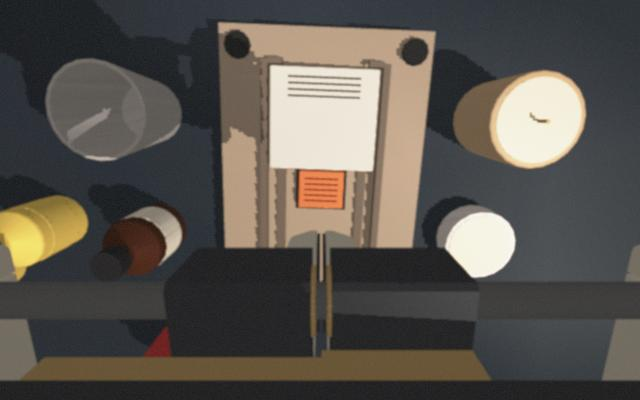

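The fingers are shut (320,240). The orange tab is at (322,189) and the cover at (325,118), with its grooves at the far (rear) edge. The scale's edges are about 2° off the image axes.

```bash
sed -i "s/s\['finger_gap'\].round(4)/s['finger_gap']/" look.py; python3 -c "
from look import *
rects('pics/w1.png')"
```

```text
2.95 [ 0.5745 -0.0146  0.1766] yaw(tool y)-90 -6.8700000000000045 tilt [ 0.  0. -1.] [-0.8  0.1  0.3] 0.0006438692864244328
white [  269    65   111   107 10609] [ 0.5135 -0.005 ] [0.0901 0.0841] 81.1
white [ 496   76   85   86 5565] [0.535  0.1747] [0.0702 0.0696] 83.1
white [ 445  211   71   66 3448] [0.6398 0.1276] [0.0642 0.0584] 37.4
orange [ 298  170   46   38 1663] [ 0.5732 -0.0139] [0.0405 0.0338] 82.2
```

Emit:
step_arm(
  commands=[
    {"hand": 0, "translation": [3, 0, 0.15], "spin": 1.7},
    {"hand": 0, "translation": [3, 0, 0], "spin": 0},
    {"hand": 0, "translation": [3, 0, 0], "spin": 0},
    {"hand": 0, "translation": [2, 0, 0], "spin": 0},
    {"hand": 0, "translation": [1, 0, 0], "spin": 0},
    {"hand": 0, "translation": [0.7, 0, 0], "spin": 0},
    {"hand": 0, "translation": [0, 0, 0], "spin": 0},
  ],
)

```text
t: 3.58
ee_pos: [0.5795, -0.0151, 0.0485]
eef_rot: [0.089, 1.563, -0.083]
wrist_force: [-0.7, 0.7, -0.2]
finger_gap: 0.0001
```

Emit:
step_arm(
  commands=[
    {"hand": 0, "translation": [0.4, 0, -0.3], "spin": 0},
    {"hand": 0, "translation": [0.4, 0, 0], "spin": 0},
    {"hand": 0, "translation": [0.4, 0, 0], "spin": 0},
    {"hand": 0, "translation": [0.3, 0, 0], "spin": 0},
  ],
)

```text
t: 3.92
ee_pos: [0.5793, -0.0149, 0.0373]
eef_rot: [0.07, 1.557, -0.104]
wrist_force: [-3.6, 0.5, 4.5]
finger_gap: 0.0005
```

Emit:
step_arm(
  commands=[
    {"hand": 0, "translation": [0.3, 0, 0], "spin": 0},
    {"hand": 0, "translation": [0.3, 0, 0], "spin": 0},
    {"hand": 0, "translation": [0.3, 0, 0], "spin": 0},
  ],
)

```text
t: 4.17
ee_pos: [0.5806, -0.015, 0.0309]
eef_rot: [0.062, 1.555, -0.112]
wrist_force: [-20.9, 2.4, 40.3]
finger_gap: 0.0005
```

The tab is bottomed out: tip at 30.9 mm and force rising to 40 N. I'll hold briefly, then lift.

Emit:
step_arm(
  commands=[
    {"hand": 0, "translation": [0, 0, 0], "spin": 0},
    {"hand": 0, "translation": [0, 0, 0], "spin": 0},
    {"hand": 0, "translation": [-1, 0, 0], "spin": 0},
    {"hand": 0, "translation": [-2, 0, 0], "spin": 0},
    {"hand": 0, "translation": [-3, 0, 0], "spin": 0},
    {"hand": 0, "translation": [-2, 0, 0], "spin": 0},
    {"hand": 0, "translation": [0, 0, 0], "spin": 0},
  ],
)

```text
t: 4.75
ee_pos: [0.5792, -0.0148, 0.1141]
eef_rot: [0.073, 1.556, -0.101]
wrist_force: [1.0, -0.9, 0.7]
finger_gap: 0.0002
```

```bash
python3 -c "
from look import *
rects('pics/w2.png')
im=get_image('side'); cv2.imwrite('pics/s2.png',cv2.resize(im[180:310,220:420],None,fx=4,fy=4))"
```

```text
4.75 [ 0.5792 -0.0148  0.1141] yaw(tool y)-90 -9.989999999999995 tilt [ 0.015 -0.002 -1.   ] [ 1.  -0.9  0.7] 0.00020409690497452996
white [ 548   36   92  117 8566] [0.5361 0.1739] [0.0725 0.0584] 3.3
white [  245    43   142   132 11124] [ 0.5133 -0.0049] [0.0895 0.0835] 81.1
white [ 477  216   87   66 4693] [0.6344 0.1246] [0.0628 0.051 ] 80.0
orange [ 292  176   55   44 2306] [ 0.5717 -0.0138] [0.0382 0.032 ] 81.0
```

View pics/s2.png

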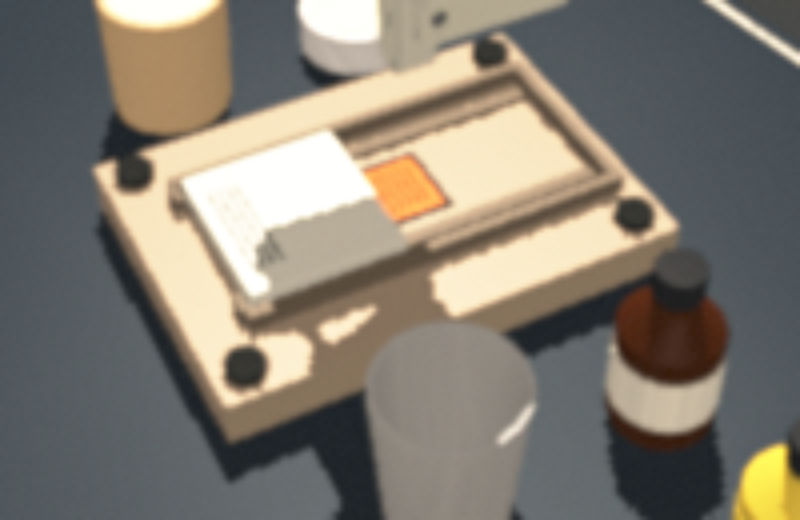

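The tab is flush with the scale, orange at (405,187) in the crop, and the cover is still seated with its centre at (0.5133,-0.0049). Next: go behind the cover.

Emit:
step_arm(
  commands=[
    {"hand": 0, "translation": [0, 0, 0], "spin": -1.3},
    {"hand": 0, "translation": [0, 0, -3], "spin": 0},
    {"hand": 0, "translation": [0, 0, -3], "spin": 0},
    {"hand": 0, "translation": [0, 0, -3], "spin": 0},
    {"hand": 0, "translation": [0, 0, -2.5], "spin": 0},
    {"hand": 0, "translation": [0, 0, -1.2], "spin": 0},
    {"hand": 0, "translation": [0, 0, 0], "spin": 0},
  ],
)

```text
t: 5.43
ee_pos: [0.44, 0.0053, 0.0948]
eef_rot: [-3.121, 1.562, 3.019]
wrist_force: [-0.8, -0.8, -0.1]
finger_gap: 0.0005
```

Emit:
step_arm(
  commands=[
    {"hand": 0, "translation": [2, 0, 0.8], "spin": 0},
    {"hand": 0, "translation": [1.5, 0, 0], "spin": 0},
    {"hand": 0, "translation": [0.8, 0, 0], "spin": 0},
    {"hand": 0, "translation": [0, 0, 0], "spin": 0},
  ],
)

```text
t: 5.77
ee_pos: [0.4469, 0.0043, 0.0474]
eef_rot: [-3.122, 1.56, 3.022]
wrist_force: [0.7, -0.7, 0.2]
finger_gap: 0.0009
```

```bash
cat > st.py <<'E'
from look import *
s=get_state(); print(s['t'],*pose(s),s['wrist_force'].round(1))
a=np.radians(-8.7); d=(s['ee_pos']-[.5133,-.0049,0])[:2]; c,n=np.cos(a),np.sin(a)
print('TCP in scale frame x,y mm',round(1e3*(d@[c,n])-50,1),round(1e3*(d@[-n,c]),1))
E
python3 st.py
```

```text
5.7667 [0.4469 0.0043 0.0474] yaw(tool y)-90 -8.0 tilt [-0.01   0.001 -1.   ] [ 0.7 -0.7  0.2]
TCP in scale frame x,y mm -117.0 -1.0
```

Emit:
step_arm(
  commands=[
    {"hand": 0, "translation": [0.6, 0, 0], "spin": -0.7},
    {"hand": 0, "translation": [0.35, 0, 0.3], "spin": 0},
    {"hand": 0, "translation": [0, 0, 0.5], "spin": 0},
    {"hand": 0, "translation": [0, 0, 0.5], "spin": 0},
    {"hand": 0, "translation": [0, 0, 0.4], "spin": 0},
    {"hand": 0, "translation": [0, 0, 0.4], "spin": 0},
  ],
)

```text
t: 6.27
ee_pos: [0.4702, 0.0012, 0.037]
eef_rot: [-3.133, 1.559, 3.025]
wrist_force: [0.5, -1.1, -0.2]
finger_gap: 0.0004
```

```bash
python3 st.py
```

```text
6.2667 [0.4702 0.0012 0.037 ] yaw(tool y)-90 -7.170000000000002 tilt [-0.011  0.001 -1.   ] [ 0.5 -1.1 -0.2]
TCP in scale frame x,y mm -93.6 -0.5
```

Emit:
step_arm(
  commands=[
    {"hand": 0, "translation": [0, 0, 0.5], "spin": 1.5},
    {"hand": 0, "translation": [0, 0, 0.6], "spin": 0},
    {"hand": 0, "translation": [0, 0, 0.6], "spin": 0},
    {"hand": 0, "translation": [0, 0, 0.6], "spin": 0},
    {"hand": 0, "translation": [0, 0, 0.6], "spin": 0},
    {"hand": 0, "translation": [0, 0, 0], "spin": 0},
  ],
)

```text
t: 6.77
ee_pos: [0.5047, -0.0038, 0.0385]
eef_rot: [-3.116, 1.563, 3.017]
wrist_force: [-0.2, 0.1, 0.5]
finger_gap: 0.0007
```

```bash
python3 st.py;  python3 -c "
from look import *
rects('pics/w3.png')"
```

```text
6.7667 [ 0.5047 -0.0038  0.0385] yaw(tool y)-90 -8.599999999999994 tilt [-0.008  0.001 -1.   ] [-0.2  0.1  0.5]
TCP in scale frame x,y mm -58.7 -0.2
6.7667 [ 0.5047 -0.0038  0.0385] yaw(tool y)-90 -8.599999999999994 tilt [-0.008  0.001 -1.   ] [-0.2  0.1  0.5] 0.0006614817960042
white [ 375  117  128  164 9727] [0.4876 0.0537] [0.0574 0.0802] 81.4
white [  47  219   55   62 1898] [ 0.488  -0.1223] [0.0185 0.0419] 50.7
white [ 504  352   96   28 1801] [0.588  0.1116] [0.052 0.017] 81.4
```

View pics/w3.png

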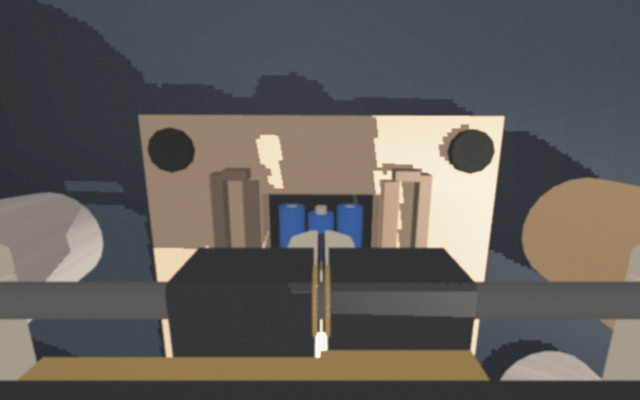

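The bay with its blue batteries (320,220) is opening as the cover moves ahead of the fingers. It slides about 41 mm for this push, centred at y ≈ 0. About 48 mm more to go.

Emit:
step_arm(
  commands=[
    {"hand": 0, "translation": [0.05, 0, 0.6], "spin": 0},
    {"hand": 0, "translation": [0.05, 0, 0.6], "spin": 0},
    {"hand": 0, "translation": [0, 0, 0.6], "spin": 0},
    {"hand": 0, "translation": [0, 0, 0.6], "spin": 0},
    {"hand": 0, "translation": [0, 0, 0.5], "spin": 0},
    {"hand": 0, "translation": [0, 0, 0], "spin": 0},
  ],
)

```text
t: 7.32
ee_pos: [0.5352, -0.0084, 0.0369]
eef_rot: [-3.116, 1.562, 3.018]
wrist_force: [0.1, 0.6, 0.6]
finger_gap: 0.0002
```

```bash
python3 st.py
```

```text
7.3167 [ 0.5352 -0.0084  0.0369] yaw(tool y)-90 -8.560000000000002 tilt [-0.009  0.001 -1.   ] [0.1 0.6 0.6]
TCP in scale frame x,y mm -27.8 -0.1
```

Emit:
step_arm(
  commands=[
    {"hand": 0, "translation": [0, 0, 0.5], "spin": 0},
    {"hand": 0, "translation": [0, 0, 0.5], "spin": 0},
    {"hand": 0, "translation": [0, 0, 0.5], "spin": 0},
    {"hand": 0, "translation": [0, 0, 0.2], "spin": 0},
    {"hand": 0, "translation": [0, 0, 0], "spin": 0},
    {"hand": 0, "translation": [0, 0, -0.6], "spin": 0},
    {"hand": 0, "translation": [0, 0, -0.6], "spin": 0},
    {"hand": 0, "translation": [0, 0, 0], "spin": 0},
  ],
)

```text
t: 7.98
ee_pos: [0.5411, -0.0093, 0.0363]
eef_rot: [-3.115, 1.561, 3.019]
wrist_force: [-0.7, 0.4, 0.4]
finger_gap: 0.0001
```

Emit:
step_arm(
  commands=[
    {"hand": 0, "translation": [-1, 0, 0], "spin": 0},
    {"hand": 0, "translation": [-2.5, 0, 0], "spin": 0},
    {"hand": 0, "translation": [-3, 0, 0], "spin": 0},
    {"hand": 0, "translation": [-3, 0, -2], "spin": 0},
    {"hand": 0, "translation": [-3, 0, -3], "spin": 0},
    {"hand": 0, "translation": [-2, 0, -3], "spin": 0},
    {"hand": 0, "translation": [0, 0, 0], "spin": 0},
  ],
)

```text
t: 8.57
ee_pos: [0.4586, 0.003, 0.1904]
eef_rot: [-3.12, 1.559, 3.013]
wrist_force: [0.6, -0.1, 0.4]
finger_gap: 0.0004
```

```bash
python3 st.py;  python3 -c "
from look import *
s=get_state()
im=get_image('side'); cv2.imwrite('pics/s4.png',cv2.resize(im[180:310,220:420],None,fx=4,fy=4))
get_image('scene')
hsv=cv2.cvtColor(im,cv2.COLOR_BGR2HSV)
o=np.array([.5133,-.0049])+.05*np.array([.9885,-.1513])
for n in ['side','scene']:
  for l,z in [('cover',.033),('cover_rear',.039),('bottle',0),('beaker',0),('candle',0),('tin',0)]:
    for d in place_of(n,l)[:2]:
      P=ray(n,d['pixel'],z)[:2]; q=P-o; print(n,l,round(d['score'],2),P.round(3),'scale frame',(1e3*np.array([q@[.9885,-.1513],q@[.1513,.9885]])).round(1))"
```

```text
8.5667 [0.4586 0.003  0.1904] yaw(tool y)-90 -8.579999999999998 tilt [-0.012  0.002 -1.   ] [ 0.6 -0.1  0.4]
TCP in scale frame x,y mm -105.3 -0.4
side cover 0.95 [ 0.604 -0.017] scale frame [41.2  1.8]
side cover_rear 0.77 [ 0.572 -0.017] scale frame [10.2 -3.2]
side bottle 0.97 [ 0.602 -0.18 ] scale frame [  63.7 -159.7]
side bottle 0.85 [ 0.58  -0.289] scale frame [  59.1 -270.7]
side beaker 0.91 [ 0.488 -0.171] scale frame [ -49.7 -167.8]
side beaker 0.25 [0.589 0.006] scale frame [23.6 22.1]
side candle 0.94 [0.53  0.165] scale frame [-58.7 170.3]
side tin 0.74 [0.64  0.131] scale frame [ 54.7 153.8]
scene cover 0.84 [ 0.615 -0.012] scale frame [51.7  8.7]
scene cover 0.31 [0.584 0.166] scale frame [ -5.7 179.6]
scene cover_rear 0.96 [ 0.56  -0.017] scale frame [-1.7 -4.8]
scene bottle 0.86 [ 0.635 -0.35 ] scale frame [ 122.9 -322.4]
scene bottle 0.77 [ 0.579 -0.289] scale frame [  58.3 -271. ]
scene beaker 0.71 [ 0.468 -0.175] scale frame [ -69.5 -174.9]
scene candle 0.76 [0.545 0.155] scale frame [-43.  162.8]
scene tin 0.58 [0.651 0.137] scale frame [ 64.2 161.1]
```

View pics/s4.png

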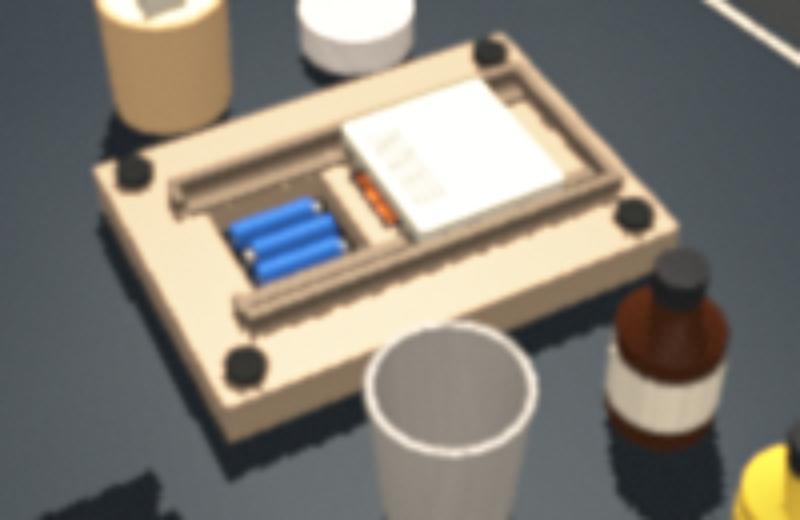

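The side picture shows the bay fully open, with the batteries at (290,240) and its front rim well clear of the cover. The cover lies flat between the guides, centred at (455,155) with its x about +42 mm. The tab is still down under the cover, the bystanders have not moved, and the arm is clear.

```bash
python3 -c "
from bench import *
print(hand_in())"
```

```text
the job is handed in; nothing more can be done
None
```

I pressed the orange tab fully in with the shut fingertips, then pushed the cover by its rear face until the bay was open, and handed the job in at about 9 s of the 48 s allowed.

- **Tab:** The fingertips reached 31 mm above the bench and the force rose to about 40 N, so the tab was bottomed out. The cover was still on its seat at that point.
- **Cover:** The last side picture shows the batteries exposed and the cover lying flat between the guides. The cover's origin is at about +41 mm along the scale from the side camera; the aim was about +40 mm. The scene camera's less exact estimate was +52 mm, also inside the allowed range of 21.5 to 72 mm.
- **Sideways position:** The side camera puts the cover within 2 mm of centre. The scene camera said 9 mm, which the guides' 3 mm play rules out.
- **Bystanders:** All four stand where they were in the side picture, and its measured positions match the start to a few millimetres. The scene camera's beaker reading differs from its first one by about 17 mm. I put that down to the network's error, because the picture shows no movement. The scene camera's top two bottle reports were the look-alikes, so its check of the bottle is missing.
- **Arm:** It is clear of everything.

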